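# Dock the ward tablet and hold its power key in

### The job

Start up the ward tablet: slide it straight up out of the charging rack by its top edge and lower it, upright and the same way round (not dropped in), fully down into the empty desk dock, then let go of it. Then press the power key on its top edge all the way in with the fingertips, by an ordinary finger push (under 30 N), and keep it pressed: the job ends with the key still held in and the tablet standing in the dock. Leave the handheld terminals in the rack and everything else on the counter where they are.

Things in the scene. Friction and masses are not known exactly. Their poses are not given: they have to be found in the camera images.
- tablet: rugged ward tablet on its long edge in one slot of the rack, the widest device there: white plate, dark rubber corners; 214 mm wide (its y), 16 mm thick (its x), 140 mm high (its z, without the key), 0.36 to 0.54 kg. Screen on its -x face. Origin: centre of its underside. Grip its top edge near the middle (y = 0); the edge stands 80 mm above the tops of the slot walls
- power_key_top (a point): centre of the top of the tablet's power key: grey rubber key 28 mm long (along the tablet's y), 10 mm wide, on the tablet's top edge 55 mm from the middle towards its +y end; stands 5 mm above the edge when not pressed; moves with the key
- power_key (a joint): travel of the power key into the tablet in m: 0 not pressed, 0.0035 fully in (1.5 mm then still stands above the edge). Spring: about 1.2 N to start it, 4 N fully in; springs back when let go
- rack: grey charging rack, fixed, 212 (x) by 250 (y) mm; origin: centre of its underside. Three slots along its y, at x = -62, 0 and +62 mm; slot floor 18 mm above the counter, slot 20 mm wide between walls that reach 78 mm above the counter; end walls 220 mm apart, 58 mm high. The tablet stands in one slot, two handhelds in the others, in any order
- dock: grey desk dock, fixed, foot 110 (x) by 262 (y) mm, with one empty slot along its y; origin: on the counter under the slot's middle. Leaning back rest on its +x side, 99 mm high; front lip 55 mm high. The tablet goes in with its x and y along the dock's: screen away from the back rest, key at the dock's +y end. Its heading in the rack differs from this by under 45 degrees
- dock_seat (a point): centre of the floor of the dock's slot, 14 mm above the counter: the tablet's origin comes here. Slot 19 mm wide (x), 222 mm long (y), straight for 30 mm above its floor; above that the mouth flares by about 9 mm at the front and ends and 11 mm at the back. A seated tablet stands by itself and may lean up to 6 degrees
- handheld_a: handheld barcode terminal standing in a slot of the rack, white with dark screen, 78 mm wide, 16 mm thick, 135 mm high; origin: centre of its underside. Leave it alone
- handheld_b: the other handheld terminal, the same. Leave it alone
- amber_bottle: amber medicine bottle with white cap, 48 mm across, 95 mm high, standing behind the dock; origin: centre of its underside. Leave it alone
- medicine_cup: small white medicine cup, 42 mm across, 36 mm high, standing in front of the dock; origin: centre of its underside. Leave it alone
- steel_bowl: steel bowl 90 mm across, 40 mm high, on the far side of the counter; origin: centre of its underside. Leave it alone

How it is judged (in metres and radians):
On the way, in this order (a step that is already met when the one before it is completed fails the run):
1. the tablet is held by the fingers, upright, its lower edge clear above the slot walls (z of tablet in the frame of rack above 0.08 m and angle between tablet's own z axis and vertical below 0.3 rad and contact force between the fingers and tablet above 1 N), for 0.1 s.
2. the tablet stands fully down in the dock, the right way round, let go of, key not pressed (z of tablet in the frame of dock_seat below 0.005 m and x of tablet in the frame of dock_seat between -0.007 and 0.007 m and y of tablet in the frame of dock_seat between -0.009 and 0.009 m and angle between tablet's own z axis and vertical below 0.16 rad and angle between the y axis of tablet and the y axis of dock, either way round below 0.12 rad and y of power_key_top in the frame of dock above 0.035 m and contact force between the fingers and tablet below 0.3 N and value of joint power_key below 0.001 m), for 0.2 s.
3. the fingers hold the power key in (z of tablet in the frame of dock_seat below 0.005 m and x of tablet in the frame of dock_seat between -0.007 and 0.007 m and y of tablet in the frame of dock_seat between -0.009 and 0.009 m and angle between tablet's own z axis and vertical below 0.16 rad and angle between the y axis of tablet and the y axis of dock, either way round below 0.12 rad and y of power_key_top in the frame of dock above 0.035 m and value of joint power_key above 0.0028 m and contact force between the fingers and tablet above 2 N), for 1 s.
At the end, for the whole second after the job is handed in: the tablet stands still in the dock (lower edge within 5 mm of the slot floor, within 7 mm across and 9 mm along the slot, leaning under 9 degrees, key at the dock's +y end) and the fingers still hold its power key in by more than 2.8 of its 3.5 mm, with 2 to 30 N (all of step 3 and contact force between the fingers and tablet below 30 N and linear speed of tablet below 0.02 m/s); the arm keeps its last pose, push and grip.
It fails at once if the tablet is tipped more than about 35 degrees (angle between tablet's own z axis and vertical above 0.6 rad).
It fails at once if the tablet is dropped (falls more than about 15 mm with no finger on it) (contact force between the fingers and tablet below 0.1 N and linear speed of tablet above 0.55 m/s).
It fails at once if the power key is pushed with more than 40 N (value of joint power_key above 0.002 m and contact force between the fingers and tablet above 40 N).
It fails at once if a handheld or another thing on the counter is shifted by more than 3 cm or knocked over (distance of any of handheld_a, handheld_b, amber_bottle, medicine_cup, steel_bowl from where it was at the start of the episode above 0.03 m or angle between any of handheld_a, handheld_b, amber_bottle, medicine_cup, steel_bowl's own z axis and vertical above 0.5 rad).
It also fails if it takes over 56 s, if anything falls off the work surface, if the arm or the gripper's body presses on something with over 40 N, if the wrist force passes 120 N, or if a joint passes its speed limit or range.

### The arm

A 6-joint arm with a two-finger parallel gripper is mounted at the origin on the work surface. World frame = base frame: x ahead of the robot, y to its left, z up, the work surface at z = 0. Lengths are in m, angles in degrees, forces in N, time in s.
With the tool pointing down it reaches from about 0.4 to 0.825 m from the base axis. Payload 7 kg.
Tool frame: the origin (TCP) lies midway between the tips of the shut fingers; the grasp point (between the pads) lies 19 mm behind it; z points along the fingers, y is the line along which they close (so a half turn about z gives the same grasp; the last joint's range is limited). The gripper opens to 88 mm and grips with 3 to 60 N. Pads are 19 mm wide; open, the fingers measure 130 mm over their backs; the gripper's body (78 mm by 193 mm) begins 47 mm behind the grasp point.
Start: joints at [-48.81, 20.546, 0.682, 0, -70.136, -16.507], TCP at [0.282, -0.613, 0.227] pointing down, gripper open.
Joint ranges: [-176.03, 176.03], [-82.01, 121.73], [-58.28, 71.71], [-173.87, 95.51], [-174.79, -0.11], [-173.66, 173.66]. Speed limits (degrees/s): [136.94, 136.94, 172.46, 180, 180, 180].

### API

Orientations are given as [roll, pitch, yaw] about the fixed x, y, z axes, in that order (R = Rz(yaw) Ry(pitch) Rx(roll)).
In Python, from plant import ctrl gives the robot as it stands. The module is installed in compiled form; this text tells all that it offers.
- The arm moves only by the tool send_rows, never from a script. Its argument "plan" is a list that holds one entry, the list of rows, each a list of 6 numbers: the shift along the tool's x, y, z in parts of the range, where 1.0 means 0.5 m, then the turn, a rotation vector about the tool's x, y, z in fractions of the full range, 1 being 90 degrees. A call has 1 to 8 rows; each row is the pose to reach, as a shift and turn from the pose commanded when the call began, along the tool's axes at that moment; what a row does not reach only later rows make up. A row lasts 1/12 s, in which the tool goes at most 41.7 mm and 7.16 degrees, less where a joint would pass 70% of its speed; a pose out of reach is approached as far as the arm can. A shift or turn number past 1, either way, is cut back to 1. A call with a gripper value outside its range is refused whole. "fingers" is the opening, from 0 (shut) to 1 (fully open), set as the call begins (left out, the last holds). The fingers move at their own pace and stop on an object; the grip force is fixed at half the most. Time passes only in rows, so rows that repeat a pose let the fingers close. It gives the time, the measured TCP pose, the force, the opening and the grip force at its end, in the units of the state.
- ctrl.get_obs(): the state, without advancing time (a new reading comes with each control period).
- ctrl.snapshot(name): name is "scene" or "top" or "wrist"; returns a dict with "img" (420x560x3 uint8, red, green, blue), "K" (3x3 intrinsics, pixels), "pose" (4x4, takes a point from camera to world coordinates). Camera axes: x right, y down, z forward; pixel columns grow to the right and rows downward; lengths in m; the calibration is good to about 2 mm. The wrist camera is an equidistant fisheye: a pixel r from the principal point sees the ray r / f radians off the axis. A picture is of the moment at which its call begins. There is no depth.
- ctrl.close_job(): hands the job in; it is judged then, once.
The state is a dict: "clock": time; "joint_pos": joint angles; "qvel": joint speeds; "tau": joint torques, N m; "tool_pos": TCP position; "orientation": TCP orientation; "force": force on the tool from outside, world axes, zero at the start; "moment": the same for the moment, N m; "opening": finger opening in m; "gripper_force": force on a finger pad.
Only numpy, scipy, OpenCV 4.12 (cv2) and the standard library are available. Lean on these libraries where they do the work, as an engineer would, in place of code of your own. Each camera call takes 0.05 s, during which the arm holds its last target. There are 200 camera calls.

## Working session

There is one attempt and no reset: what is moved stays moved. The work goes in short steps, Python scripts to look and compute and a tool call to move; the robot and the scene stay as the last step left them, time stands still between calls to the robot, and variables do not carry over. Pictures are saved under pics/ and viewed, at most 10 in all, crops included, and the job is handed in when it is done.

Besides the shell and the picture viewer there is one more tool, called by a JSON object that holds its "name" and its "arguments", one argument or row to a line. send_rows: Moves the arm, as the interface text tells. Its arguments: {"type":"object","properties":{"plan":{"type":"array","items":{"type":"array","items":{"type":"array","items":{"type":"number"}}}},"fingers":{"type":"number"}},"required":["plan"]}

```bash
mkdir -p pics; python3 - <<'E'
from plant import ctrl
import cv2,pickle
o=ctrl.get_obs();print(o)
for n in["scene","top"]:
    s=ctrl.snapshot(n);pickle.dump(s,open(n+".pkl","wb"))
    print(n,s["K"],s["pose"])
    cv2.imwrite(f"pics/{n}.png",cv2.resize(s["img"][:,:,::-1],(800,600),interpolation=cv2.INTER_CUBIC))
E
```

```text
{'clock': 0.0, 'joint_pos': array([-4.88087770e+01,  2.05912400e+01,  6.32310809e-01, -1.95120285e-02,
       -7.01359572e+01, -1.65050684e+01]), 'qvel': array([-0.10745924,  0.07423643,  0.07539536, -0.09883026, -0.02522993,
        0.05738964]), 'tau': array([ 1.63132168e-03, -5.82705295e+01,  2.93052936e+01,  6.99711442e+00,
        6.68093868e-03, -1.82067188e-04]), 'tool_pos': array([ 0.28165097, -0.61287812,  0.22561569]), 'orientation': array([ 1.79903812e+02, -9.37314874e-03, -1.55320483e+02]), 'force': array([-0.56622782, -0.41618966, -0.25032693]), 'moment': array([-0.00682623, -0.03403332,  0.01398737]), 'gripper_force': 0.0, 'opening': 0.08767121910495493}
scene [[431.27620423   0.         279.19846617]
 [  0.         431.27620423 207.80097414]
 [  0.           0.           1.        ]] [[-0.79697535  0.39909712 -0.45337819  1.02373468]
 [ 0.60359373  0.55415566 -0.57322431  0.58468241]
 [ 0.02246992 -0.73050188 -0.68254092  0.83659642]
 [ 0.          0.          0.          1.        ]]
top [[462.70763561   0.         272.20045783]
 [  0.         462.70763561 203.18040593]
 [  0.           0.           1.        ]] [[-2.72524374e-02 -9.96740987e-01  7.59256872e-02  4.80262117e-01]
 [-9.99628350e-01  2.72255615e-02 -1.38920091e-03 -2.71449571e-02]
 [-6.82445981e-04 -7.59353286e-02 -9.97112511e-01  1.06527760e+00]
 [ 0.00000000e+00  0.00000000e+00  0.00000000e+00  1.00000000e+00]]
```

View pics/top.png

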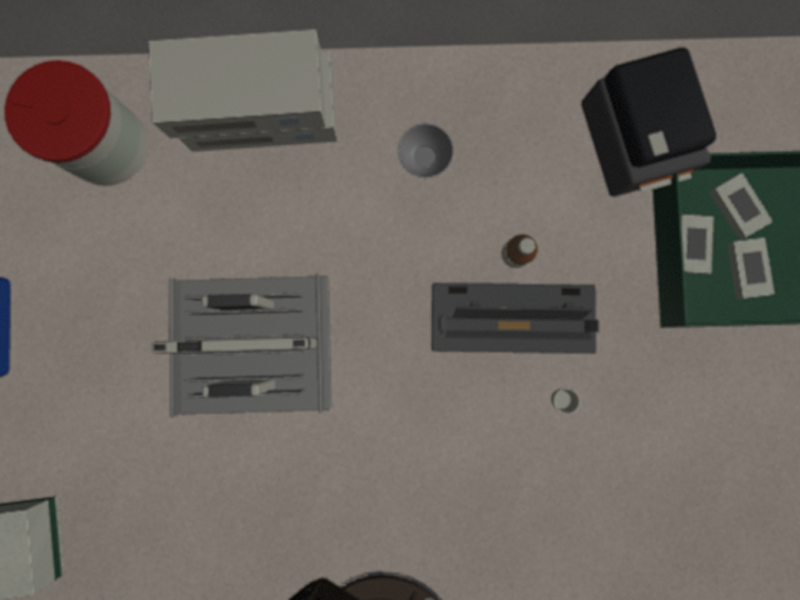

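View pics/scene.png

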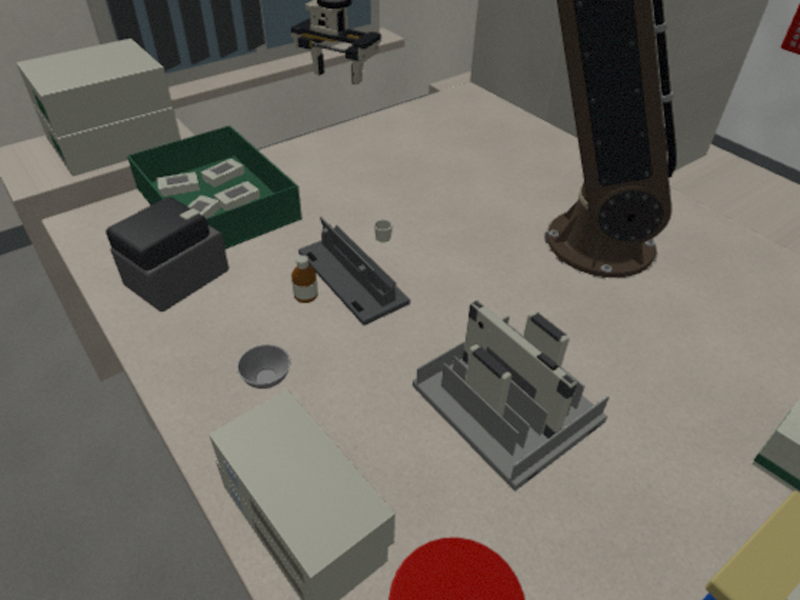

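The top view shows the tablet in the middle slot at about (152–316, 345) with its key towards the left (+y). The empty dock is at about (432–596, 284–352), with its rest on the far (+x) side. I'll enlarge both for measuring.

```bash
python3 - <<'E'
import cv2,pickle
im=pickle.load(open("top.pkl","rb"))["img"][:,:,::-1]
def crop(x0,y0,w,h,f,n):
    c=cv2.resize(im[y0:y0+h,x0:x0+w],None,fx=f,fy=f,interpolation=cv2.INTER_CUBIC)
    c=cv2.convertScaleAbs(c,alpha=1.5,beta=15)
    for i in range(0,w,20): cv2.putText(c,str(x0+i),(i*f,10),0,.4,(0,255,255));cv2.line(c,(i*f,12),(i*f,20),(0,255,255))
    for i in range(0,h,20): cv2.putText(c,str(y0+i),(0,i*f+4),0,.4,(0,255,255));cv2.line(c,(28,i*f),(36,i*f),(0,255,255))
    cv2.imwrite("pics/"+n,c)
crop(100,185,133,100,6,"rack.png")
crop(294,180,133,100,6,"dock.png")
E
```

```text
(no output)
```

View pics/rack.png

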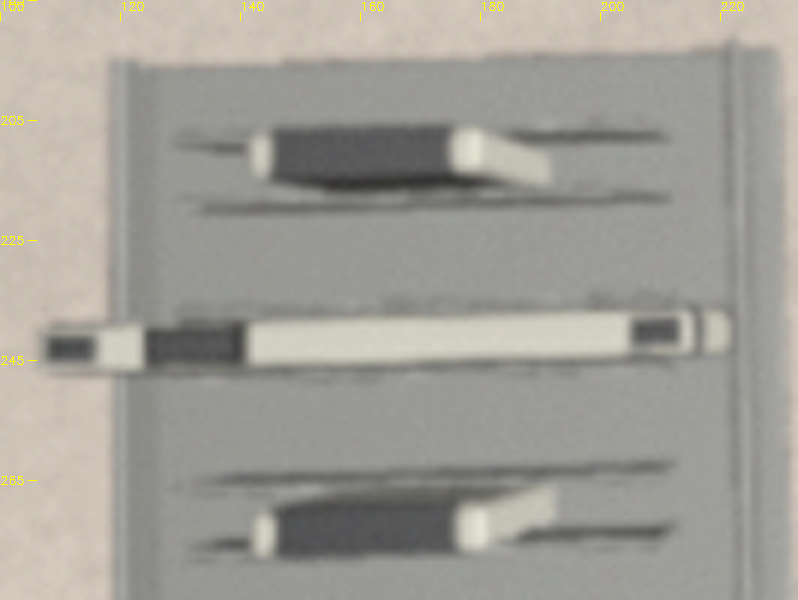

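View pics/dock.png

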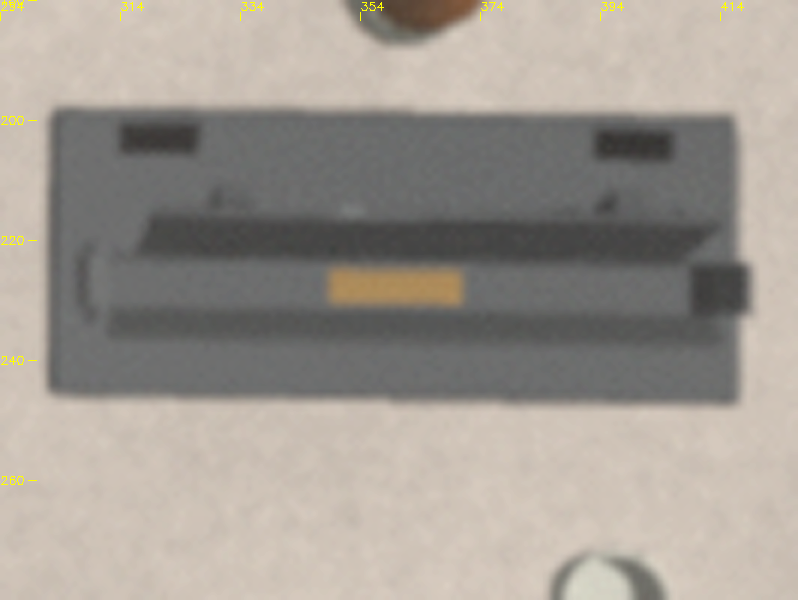

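The rack crop shows the tablet's top edge from (106.5, 243.3) to (215.5, 240), with the key centred at (132.7, 242.4). In the dock crop the gold contact on the slot floor is centred at (360, 227.8). The dock's front foot edge runs from (302.5, 245.5) to (416.5, 247.2).

```bash
cat > h.py <<'E'
import numpy as np,pickle
from scipy.spatial.transform import Rotation as R
def px(s,u,v,z):
    d=np.linalg.inv(s["K"])@[u,v,1];d=s["pose"][:3,:3]@d;c=s["pose"][:3,3]
    return c+d*(z-c[2])/d[2]
def proj(s,p):
    q=s["pose"][:3,:3].T@(np.array(p)-s["pose"][:3,3]);q=s["K"]@q;return q[:2]/q[2]
def goal(o,pos,yaw,roll=180,pitch=0):
    "row (cm,deg) from measured pose to target, in tool axes"
    r0=R.from_euler('xyz',o["orientation"],degrees=True);r1=R.from_euler('xyz',[roll,pitch,yaw],degrees=True)
    return np.round(np.r_[r0.inv().apply(np.array(pos)-o["tool_pos"])*100,(r0.inv()*r1).as_rotvec(degrees=True)],2)
E
python3 - <<'E'
from h import *
from plant import ctrl
s=pickle.load(open("top.pkl","rb"))
a,b=px(s,106.5,243.3,.158),px(s,215.5,240,.158);k=px(s,132.7,242.4,.163)
print("tab",(a+b)/2,np.hypot(*(a-b)[:2]),"yaw",np.degrees(np.arctan2(-(a-b)[0],(a-b)[1])),"key",k)
c,d=px(s,302.5,245.5,0),px(s,416.5,247.2,0)
e,f=px(s,302.8,198,.01),px(s,416.5,199.5,.01)
g=px(s,360,227.8,.014)
for p,q in((c,d),(e,f)):print("dock",(p+q)/2,np.hypot(*(p-q)[:2]),"yaw",np.degrees(np.arctan2(-(p-q)[0],(p-q)[1])))
print("seat",g)
sc=pickle.load(open("scene.pkl","rb"))
for p in(a,b,k,g): print(proj(sc,p)*800/560)
o=ctrl.get_obs()
for y in(94.4,-85.6):print(goal(o,[*((a+b)/2)[:2],.25],y))
E
```

```text
tab [0.4799058  0.19087782 0.158     ] 0.21304702422305877 yaw 0.16749240069078816 key [0.47995377 0.24469905 0.163     ]
dock [ 0.45670567 -0.22594216  0.        ] 0.26126799119918453 yaw -2.4120447927203346
dock [ 0.56531837 -0.22893082  0.01      ] 0.2601577305163056 yaw -2.3238181349696005
seat [ 0.49886714 -0.22623473  0.014     ]
[571.46661781 380.94095777]
[470.53770762 297.81097073]
[544.49830795 356.09035037]
[355.16995826 268.62307811]
[-5.1570e+01  6.4770e+01 -2.3400e+00  5.0000e-02 -8.0000e-02  1.1027e+02]
[-5.157e+01  6.477e+01 -2.340e+00  8.000e-02  5.000e-02 -6.973e+01]
```

```bash
python3 - <<'E'
from h import *
from plant import ctrl
o=ctrl.get_obs()
print(goal(o,[.46,-.33,.28],-110))
E
```

```text
[-2.802e+01  1.827e+01 -5.400e+00  8.000e-02  3.000e-02 -4.533e+01]
```

The rows are not in the units I measure in: shifts go in shares of 0.5 m and turns go in shares of 90 degrees. I convert before sending: -28 cm / 50 = -0.56, -5.4 cm / 50 = -0.108, -45.3 degrees / 90 = -0.5033.

{"name": "send_rows", "arguments": {
  "plan": [
    [[-0.56, 0.366, -0.108, 0.0011, 0, -0.5033], [-0.56, 0.366, -0.108, 0.0011, 0, -0.5033], [-0.56, 0.366, -0.108, 0.0011, 0, -0.5033], [-0.56, 0.366, -0.108, 0.0011, 0, -0.5033], [-0.56, 0.366, -0.108, 0.0011, 0, -0.5033], [-0.56, 0.366, -0.108, 0.0011, 0, -0.5033], [-0.56, 0.366, -0.108, 0.0011, 0, -0.5033], [-0.56, 0.366, -0.108, 0.0011, 0, -0.5033]]
  ],
  "fingers": 0.5
}}

```text
clock: 0.77
tool_pos: [0.4575, -0.3327, 0.2799]
orientation: [-179.9, -0.0, -109.8]
force: [0.6, -0.5, 0.0]
opening: 0.0446
gripper_force: 0.0
```

To row units: -28.9 cm / 50 = -0.578, 8.4 cm / 50 = 0.168, -20 degrees / 90 = -0.2222.

{"name": "send_rows", "arguments": {
  "plan": [
    [[-0.578, 0.168, 0, 0, 0, -0.2222], [-0.578, 0.168, 0, 0, 0, -0.2222], [-0.578, 0.168, 0, 0, 0, -0.2222], [-0.578, 0.168, 0, 0, 0, -0.2222], [-0.578, 0.168, 0, 0, 0, -0.2222], [-0.578, 0.168, 0, 0, 0, -0.2222], [-0.578, 0.168, 0, 0, 0, -0.2222], [-0.578, 0.168, 0, 0, 0, -0.2222]]
  ]
}}

```text
clock: 1.43
tool_pos: [0.4769, -0.03, 0.2794]
orientation: [-179.9, -0.0, -89.8]
force: [0.4, -0.9, -0.1]
opening: 0.044
gripper_force: 0.0
```

```bash
python3 - <<'E'
from h import *
from plant import ctrl
o=ctrl.get_obs();print(o["clock"],o["tool_pos"],o["orientation"],o["opening"])
print(goal(o,[.48,.191,.22],-89.8))
E
```

```text
1.4333 [ 0.47694682 -0.03003778  0.2793552 ] [-1.79897215e+02 -7.92742021e-03 -8.98307688e+01] 0.044042692111285586
[-2.21e+01 -3.60e-01  5.93e+00 -1.00e-01 -1.00e-02 -3.00e-02]
```

To row units: -22.1 cm / 50 = -0.442, 5.9 cm / 50 = 0.118, -0.1 degrees / 90 = -0.0011.

{"name": "send_rows", "arguments": {
  "plan": [
    [[-0.442, -0.007, 0.08, -0.0011, 0, 0], [-0.442, -0.007, 0.08, -0.0011, 0, 0], [-0.442, -0.007, 0.08, -0.0011, 0, 0], [-0.442, -0.007, 0.08, -0.0011, 0, 0], [-0.442, -0.007, 0.08, -0.0011, 0, 0], [-0.442, -0.007, 0.1, -0.0011, 0, 0], [-0.442, -0.007, 0.118, -0.0011, 0, 0], [-0.442, -0.007, 0.118, -0.0011, 0, 0]]
  ]
}}

```text
clock: 2.1
tool_pos: [0.4792, 0.1867, 0.2176]
orientation: [179.8, -0.2, -89.9]
force: [-0.1, -1.4, -0.9]
opening: 0.0436
gripper_force: 0.0
```

```bash
python3 - <<'E'
from h import *
from plant import ctrl
import cv2
o=ctrl.get_obs();print(o["clock"],o["tool_pos"],o["orientation"],o["force"])
s=ctrl.snapshot("wrist");pickle.dump(s,open("w1.pkl","wb"));print(s["K"],s["pose"])
cv2.imwrite("pics/w1.png",cv2.resize(s["img"][:,:,::-1],(800,600),interpolation=cv2.INTER_CUBIC))
def fish(p):
    q=s["pose"][:3,:3].T@(np.array(p)-s["pose"][:3,3]);r=np.hypot(*q[:2]);th=np.arctan2(r,q[2])
    return (s["K"][:2,2]+s["K"][0,0]*th*q[:2]/r)*800/560
for p in([.48,.298,.158],[.48,.084,.158],[.48,.245,.163],[.48,.191,.158]):print(fish(p))
E
```

```text
2.1 [0.47923317 0.18665672 0.21759618] [179.75522816  -0.20768859 -89.92351502] [-0.0978954  -1.39530225 -0.88883028]
[[325.1922621    0.         278.10288675]
 [  0.         325.1922621  207.40506803]
 [  0.           0.           1.        ]] [[-9.99988826e-01 -5.59295784e-04 -4.69411987e-03  4.80166502e-01]
 [-1.91197693e-03  9.55986445e-01  2.93404604e-01  1.06757097e-01]
 [ 4.32341501e-03  2.93410301e-01 -9.55976832e-01  3.75737350e-01]
 [ 0.00000000e+00  0.00000000e+00  0.00000000e+00  1.00000000e+00]]
[395.4058679  492.76298686]
[395.69529031 109.57191157]
[395.40228822 425.65621439]
[395.42588128 329.44961058]
```

View pics/w1.png

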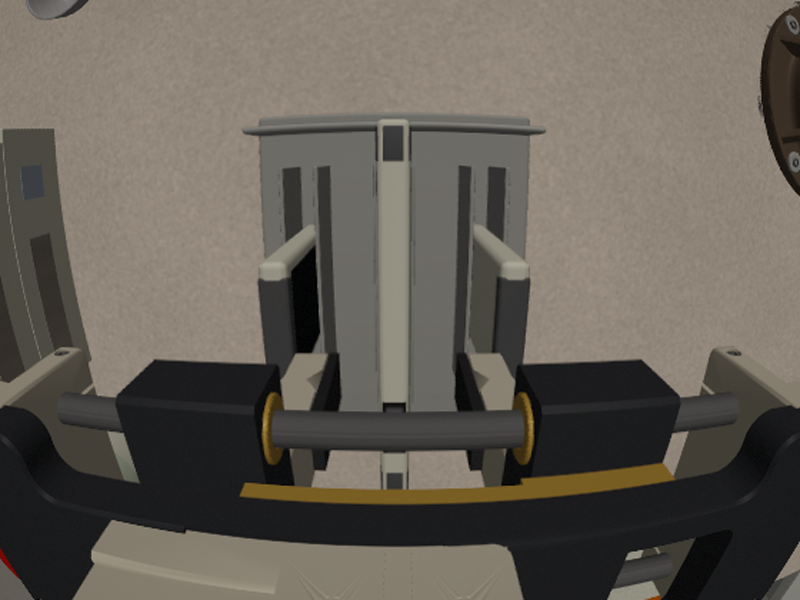

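The wrist view shows the tablet's top edge centred at column 394 between the half-open fingers, with its -y end at row ~121 and the key's near edge at row ~402. The fingers clear both handhelds.

```bash
cat >> h.py <<'E'
def unfish(s,u,v,z):
    "u,v in 800x600 view"
    q=(np.array([u,v])*.7-s["K"][:2,2])/s["K"][0,0];th=np.hypot(*q)
    d=s["pose"][:3,:3]@np.r_[q/th*np.sin(th),np.cos(th)];c=s["pose"][:3,3];return c+d*(z-c[2])/d[2]
E
python3 - <<'E'
from h import *
from plant import ctrl
s=pickle.load(open("w1.pkl","rb"))
for u,v,z in((393,121,.158),(393.5,402,.160),(394,300,.158),(395,490,.158),(394,127,.158),(394,119,.158)):print(unfish(s,u,v,z))
o=ctrl.get_obs();print(o["tool_pos"],goal(o,[.480,.192,.130],-89.8))
E
```

```text
[0.4812278  0.08940281 0.158     ]
[0.48101144 0.23181307 0.16      ]
[0.48071063 0.17549096 0.158     ]
[0.48024405 0.29571783 0.158     ]
[0.48076429 0.09222998 0.158     ]
[0.4807702  0.08845904 0.158     ]
[0.47981912 0.18604375 0.2189096 ] [-0.62 -0.04  8.89  0.16 -0.18 -0.18]
```

To row units: 9.4 cm / 50 = 0.188, 8 cm / 50 = 0.16, -0.2 degrees / 90 = -0.0022.

{"name": "send_rows", "arguments": {
  "plan": [
    [[-0.012, 0, 0.04, 0.0022, -0.0022, -0.0022], [-0.012, 0, 0.08, 0.0022, -0.0022, -0.0022], [-0.012, 0, 0.12, 0.0022, -0.0022, -0.0022], [-0.012, 0, 0.16, 0.0022, -0.0022, -0.0022], [-0.012, 0, 0.188, 0.0022, -0.0022, -0.0022], [-0.012, 0, 0.188, 0.0022, -0.0022, -0.0022], [-0.012, 0, 0.188, 0.0022, -0.0022, -0.0022]]
  ]
}}

```text
clock: 2.73
tool_pos: [0.4808, 0.1913, 0.1266]
orientation: [-179.8, 0.1, -89.9]
force: [-0.5, 0.0, 0.2]
opening: 0.0439
gripper_force: 0.0
```

{"name": "send_rows", "arguments": {
  "plan": [
    [[0, 0, 0, 0, 0, 0], [0, 0, 0, 0, 0, 0], [0, 0, 0, 0, 0, 0], [0, 0, 0, 0, 0, 0], [0, 0, 0, 0, 0, 0], [0, 0, 0, 0, 0, 0], [0, 0, 0, 0, 0, 0], [0, 0, 0, 0, 0, 0]]
  ],
  "fingers": 0
}}

```text
clock: 3.4
tool_pos: [0.4808, 0.1926, 0.1266]
orientation: [-179.8, 0.1, -89.8]
force: [-1.2, -0.3, 5.7]
opening: 0.0159
gripper_force: 30.0
```

To row units: -14 cm / 50 = -0.28, -12.5 cm / 50 = -0.25.

{"name": "send_rows", "arguments": {
  "plan": [
    [[0, 0, -0.02, 0, 0, 0], [0, 0, -0.06, 0, 0, 0], [0, 0, -0.1, 0, 0, 0], [0, 0, -0.15, 0, 0, 0], [0, 0, -0.2, 0, 0, 0], [0, 0, -0.25, 0, 0, 0], [0, 0, -0.28, 0, 0, 0], [0, 0, -0.28, 0, 0, 0]]
  ]
}}

```text
clock: 4.07
tool_pos: [0.4812, 0.1927, 0.2695]
orientation: [-179.6, 0.3, -89.8]
force: [0.6, 0.8, -3.2]
opening: 0.0153
gripper_force: 30.0
```

To row units: 26 cm / 50 = 0.52, 24 cm / 50 = 0.48, 2.5 degrees / 90 = 0.0278.

{"name": "send_rows", "arguments": {
  "plan": [
    [[0.04, -0.004, 0, 0, 0, 0.0056], [0.1, -0.008, 0, 0, 0, 0.0089], [0.18, -0.012, 0, 0, 0, 0.0133], [0.26, -0.016, 0, 0, 0, 0.0167], [0.34, -0.02, 0, 0, 0, 0.02], [0.42, -0.024, 0, 0, 0, 0.0233], [0.48, -0.028, 0, 0, 0, 0.0267], [0.52, -0.03, 0, 0, 0, 0.0278]]
  ]
}}

```text
clock: 4.73
tool_pos: [0.4945, -0.0705, 0.2638]
orientation: [180.0, 0.1, -92.4]
force: [0.6, 2.4, -3.7]
opening: 0.0159
gripper_force: 30.0
```

```bash
python3 - <<'E'
from h import *
from plant import ctrl
o=ctrl.get_obs();print(o["clock"],o["tool_pos"],o["orientation"],o["force"],o["gripper_force"])
print(goal(o,[.499,-.226,.267],-92.4))
E
```

```text
4.7333 [ 0.49453851 -0.07046904  0.2638271 ] [ 1.79992058e+02  1.23913882e-01 -9.24395747e+01] [ 0.63729409  2.35384451 -3.73499549] 29.99989628791809
[ 1.552e+01 -1.110e+00 -3.500e-01  1.000e-02  1.200e-01 -4.000e-02]
```

To row units: 15.5 cm / 50 = 0.31, 15 cm / 50 = 0.3, 0.1 degrees / 90 = 0.0011.

{"name": "send_rows", "arguments": {
  "plan": [
    [[0.06, -0.004, 0, 0, 0.0011, 0], [0.13, -0.008, 0, 0, 0.0011, 0], [0.2, -0.012, 0, 0, 0.0011, 0], [0.26, -0.016, 0.02, 0, 0.0011, 0], [0.3, -0.02, 0.04, 0, 0.0011, 0], [0.31, -0.022, 0.05, 0, 0.0011, 0], [0.31, -0.022, 0.05, 0, 0.0011, 0], [0.31, -0.022, 0.05, 0, 0.0011, 0]]
  ]
}}

```text
clock: 5.4
tool_pos: [0.5, -0.2229, 0.2388]
orientation: [-180.0, 0.1, -92.4]
force: [0.1, -0.4, -3.7]
opening: 0.0162
gripper_force: 30.0
```

```bash
python3 - <<'E'
from h import *
from plant import ctrl
import cv2
o=ctrl.get_obs();print(o["clock"],o["tool_pos"],o["orientation"],o["force"])
im=[]
for n,(x,y) in dict(top=(294,160),scene=(180,110)).items():
    s=ctrl.snapshot(n);pickle.dump(s,open(n+"2.pkl","wb"))
    f=5;w,h=(160,60) if n=="top" else (160,60)
    if n=="top": w,h=160,60; y=185
    else: y=130;h=60;w=160
    c=cv2.convertScaleAbs(cv2.resize(s["img"][y:y+h,x:x+w,::-1],None,fx=f,fy=f,interpolation=cv2.INTER_CUBIC),alpha=1.5,beta=15)
    for i in range(0,w,20): cv2.putText(c,str(x+i),(i*f,10),0,.4,(0,255,255));cv2.line(c,(i*f,12),(i*f,20),(0,255,255))
    for i in range(0,h,10): cv2.putText(c,str(y+i),(0,i*f+4),0,.4,(0,255,255));cv2.line(c,(28,i*f),(36,i*f),(0,255,255))
    im.append(c)
cv2.imwrite("pics/held.png",np.vstack(im))
E
```

```text
5.4 [ 0.49995318 -0.22286091  0.23881734] [-1.79990800e+02  7.65059785e-02 -9.23785274e+01] [ 0.11905781 -0.3613167  -3.67384457]
```

View pics/held.png

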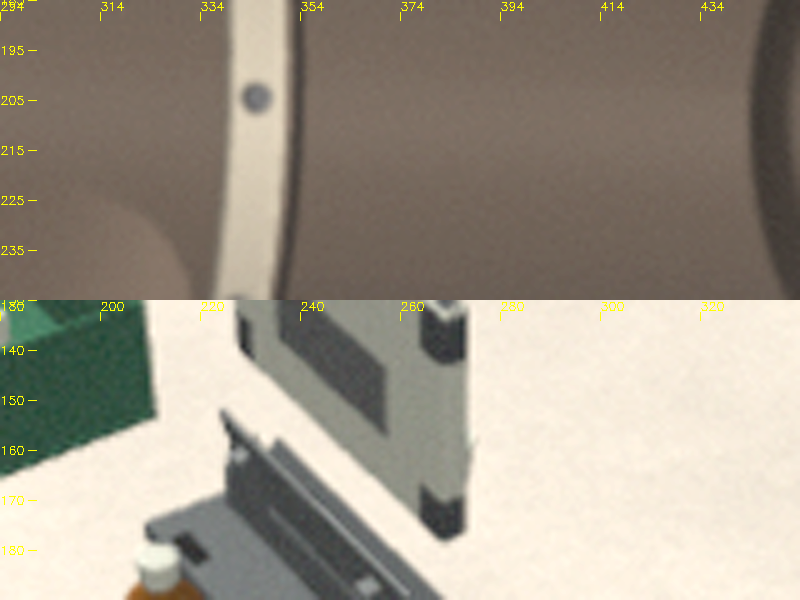

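The scene crop shows the tablet hanging upright just above the dock. Its lower back corners are at about (268, 178) at the +y end and (228, 141) at the -y end. The arm hides the top view.

```bash
python3 - <<'E'
from h import *
s=pickle.load(open("scene2.pkl","rb"))
T=np.array([.49995,-.22286,.23882-.1086]);r=R.from_euler('z',-2.4,degrees=True)
for x,y,z in((.008,.107,0),(.008,-.107,0),(-.008,.107,0)):print(proj(s,T+r.apply([x,y,z])))
s1=pickle.load(open("scene.pkl","rb"));t1=np.array([.4808,.191,.018]);
for x,y,z in((.008,.107,.14),(.008,-.107,.14),(-.008,.107,.14)):print("rack",proj(s1,t1+np.array([x,y,z]))*800/560)
# dock foot corners
D=np.array([.4989,-.2262,0])
for x,y,z in((.065,.131,0),(-.042,.131,0),(.065,-.131,0)):print("foot",proj(s1,D+r.apply([x,y,z])),proj(s1,D+r.apply([x,y,z]))*800/560)
E
```

```text
[267.03363831 178.23112848]
[225.95294585 138.87299509]
[272.15783087 176.1035828 ]
rack [567.42346329 384.21428519]
rack [466.42576595 299.81841319]
rack [574.98494358 379.00744836]
foot [253.82754692 226.79251166] [362.61078131 323.98930236]
foot [286.00819081 211.80284641] [408.58312973 302.57549488]
foot [208.15860413 175.86779076] [297.36943447 251.23970108]
```

To row units: 7.5 cm / 50 = 0.15, 7 cm / 50 = 0.14.

{"name": "send_rows", "arguments": {
  "plan": [
    [[0.004, 0, 0.03, 0, 0, 0], [0.004, 0, 0.06, 0, 0, 0], [0.004, 0, 0.09, 0, 0, 0], [0.004, 0, 0.12, 0, 0, 0], [0.004, 0, 0.14, 0, 0, 0], [0.004, 0, 0.15, 0, 0, 0], [0.004, 0, 0.15, 0, 0, 0], [0.004, 0, 0.15, 0, 0, 0]]
  ]
}}

```text
clock: 6.17
tool_pos: [0.5014, -0.2248, 0.1658]
orientation: [-179.8, 0.0, -92.3]
force: [0.1, -0.2, -4.5]
opening: 0.016
gripper_force: 30.0
```

{"name": "send_rows", "arguments": {
  "plan": [
    [[0, 0, 0.006, 0, 0, 0], [0, 0, 0.012, 0, 0, 0], [0, 0, 0.018, 0, 0, 0], [0, 0, 0.024, 0, 0, 0], [0, 0, 0.03, 0, 0, 0], [0, 0, 0.03, 0, 0, 0]]
  ]
}}

```text
clock: 6.67
tool_pos: [0.5005, -0.225, 0.1494]
orientation: [-179.9, 0.1, -92.3]
force: [-0.4, 0.4, -4.0]
opening: 0.0158
gripper_force: 30.0
```

To row units: 1.8 cm / 50 = 0.036, 1.5 cm / 50 = 0.03.

{"name": "send_rows", "arguments": {
  "plan": [
    [[0, 0.001, 0.008, 0, 0, 0], [0, 0.001, 0.016, 0, 0, 0], [0, 0.001, 0.024, 0, 0, 0], [0, 0.001, 0.03, 0, 0, 0], [0, 0.001, 0.036, 0, 0, 0], [0, 0.001, 0.036, 0, 0, 0]]
  ]
}}

```text
clock: 7.17
tool_pos: [0.5001, -0.2249, 0.1314]
orientation: [-179.9, 0.1, -92.3]
force: [-0.5, 0.6, -4.6]
opening: 0.016
gripper_force: 30.0
```

To row units: 0.9 cm / 50 = 0.018, 0.8 cm / 50 = 0.016.

{"name": "send_rows", "arguments": {
  "plan": [
    [[0, 0, 0.004, 0, 0, 0], [0, 0, 0.008, 0, 0, 0], [0, 0, 0.012, 0, 0, 0], [0, 0, 0.016, 0, 0, 0], [0, 0, 0.018, 0, 0, 0], [0, 0, 0.018, 0, 0, 0], [0, 0, 0.018, 0, 0, 0]]
  ]
}}

```text
clock: 7.75
tool_pos: [0.5005, -0.225, 0.1232]
orientation: [-179.8, 0.0, -92.3]
force: [-0.1, 0.3, -3.9]
opening: 0.0162
gripper_force: 30.0
```

Still hanging free, so I'll lower it a little more until the force changes.

To row units: 0.2 cm / 50 = 0.004, 0.1 cm / 50 = 0.002.

{"name": "send_rows", "arguments": {
  "plan": [
    [[0, 0, 0.002, 0, 0, 0], [0, 0, 0.004, 0, 0, 0], [0, 0, 0.004, 0, 0, 0], [0, 0, 0.004, 0, 0, 0]]
  ]
}}

```text
clock: 8.08
tool_pos: [0.5009, -0.2252, 0.1227]
orientation: [-179.8, 0.0, -92.3]
force: [-2.8, 2.4, 7.4]
opening: 0.016
gripper_force: 30.0
```

{"name": "send_rows", "arguments": {
  "plan": [
    [[0, 0, 0, 0, 0, 0], [0, 0, 0, 0, 0, 0], [0, 0, 0, 0, 0, 0], [0, 0, 0, 0, 0, 0], [0, 0, 0, 0, 0, 0], [0, 0, 0, 0, 0, 0]]
  ],
  "fingers": 0.5
}}

```text
clock: 8.58
tool_pos: [0.5006, -0.2251, 0.1212]
orientation: [-179.8, 0.0, -92.3]
force: [-0.5, 0.1, 0.1]
opening: 0.043
gripper_force: 0.0
```

To row units: -10 cm / 50 = -0.2, -9 cm / 50 = -0.18.

{"name": "send_rows", "arguments": {
  "plan": [
    [[0, 0, -0.02, 0, 0, 0], [0, 0, -0.06, 0, 0, 0], [0, 0, -0.1, 0, 0, 0], [0, 0, -0.14, 0, 0, 0], [0, 0, -0.18, 0, 0, 0], [0, 0, -0.2, 0, 0, 0], [0, 0, -0.2, 0, 0, 0], [0, 0, -0.2, 0, 0, 0]]
  ]
}}

```text
clock: 9.25
tool_pos: [0.5003, -0.225, 0.2215]
orientation: [-179.8, 0.1, -92.3]
force: [-0.2, 0.7, -0.9]
opening: 0.0439
gripper_force: 0.0
```

```bash
python3 - <<'E'
from h import *
from plant import ctrl
import cv2
o=ctrl.get_obs();print(o["clock"],o["tool_pos"],o["orientation"],o["force"])
s=ctrl.snapshot("wrist");pickle.dump(s,open("w2.pkl","wb"))
cv2.imwrite("pics/w2.png",cv2.convertScaleAbs(cv2.resize(s["img"][:,:,::-1],(800,600),interpolation=cv2.INTER_CUBIC),alpha=1.3))
E
```

```text
9.25 [ 0.50032343 -0.22496295  0.22149597] [-1.79769730e+02  5.95768239e-02 -9.23268007e+01] [-0.2098739   0.66932511 -0.88559671]
```

View pics/w2.png

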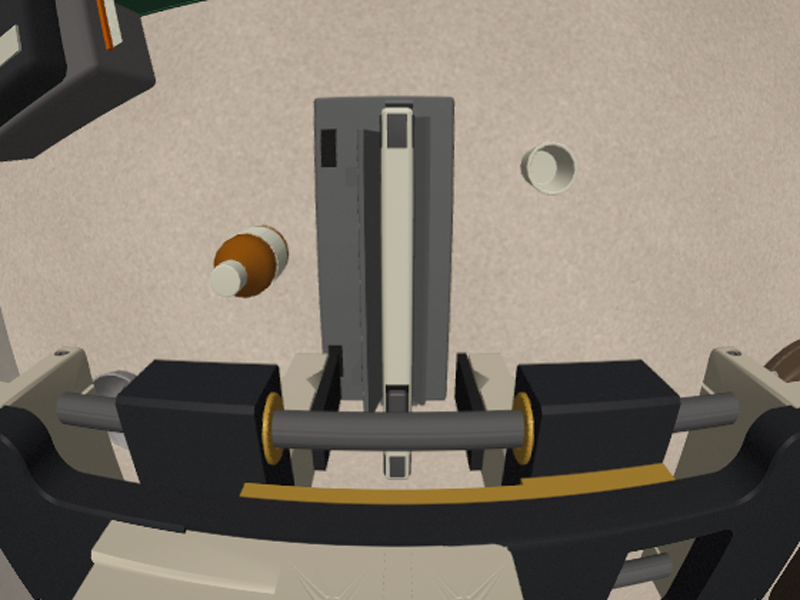

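The tablet stands in the dock, with its top edge along columns 383–411. Its ends are at rows ~107 and ~478, and the key's near edge is at (398, 388).

```bash
python3 - <<'E'
from h import *
from plant import ctrl
s=pickle.load(open("w2.pkl","rb"))
for u,v,z in((397.5,107,.154),(397,250,.154),(398,388,.159),(397,478,.154)):print(unfish(s,u,v,z))
o=ctrl.get_obs()
k=np.array([.5006,-.2251,0])+R.from_euler('z',-2.35,degrees=True).apply([0,.054,0])
print(o["tool_pos"],k,goal(o,[*k[:2],.175],-92.35))
E
```

```text
[ 0.49638078 -0.3293057   0.154     ]
[ 0.49942585 -0.25930673  0.154     ]
[ 0.50184052 -0.18537879  0.159     ]
[ 0.50509834 -0.11846854  0.154     ]
[ 0.49975795 -0.22489451  0.22055853] [ 0.5028142  -0.17114541  0.        ] [-5.38 -0.08  4.56 -0.12  0.07  0.02]
```

To row units: -5.4 cm / 50 = -0.108, 5 cm / 50 = 0.1.

{"name": "send_rows", "arguments": {
  "plan": [
    [[-0.04, 0, 0, 0, 0, 0], [-0.08, -0.002, 0, 0, 0, 0], [-0.108, -0.002, 0, 0, 0, 0], [-0.108, -0.002, 0.02, 0, 0, 0], [-0.108, -0.002, 0.05, 0, 0, 0], [-0.108, -0.002, 0.08, 0, 0, 0], [-0.108, -0.002, 0.1, 0, 0, 0], [-0.108, -0.002, 0.1, 0, 0, 0]]
  ],
  "fingers": 0
}}

```text
clock: 9.97
tool_pos: [0.5015, -0.1712, 0.1678]
orientation: [179.8, 0.1, -92.4]
force: [-0.6, -0.2, -1.1]
opening: 0.001
gripper_force: 0.0
```

To row units: 0.8 cm / 50 = 0.016, 0.6 cm / 50 = 0.012.

{"name": "send_rows", "arguments": {
  "plan": [
    [[0, 0, 0.004, 0, 0, 0], [0, 0, 0.008, 0, 0, 0], [0, 0, 0.012, 0, 0, 0], [0, 0, 0.016, 0, 0, 0], [0, 0, 0.016, 0, 0, 0], [0, 0, 0.016, 0, 0, 0]]
  ]
}}

```text
clock: 10.47
tool_pos: [0.5037, -0.1712, 0.1634]
orientation: [-179.8, 0.0, -92.3]
force: [0.5, -0.0, 0.2]
opening: 0.0006
gripper_force: 0.0
```

To row units: 0.3 cm / 50 = 0.006, 0.2 cm / 50 = 0.004.

{"name": "send_rows", "arguments": {
  "plan": [
    [[0, 0, 0.002, 0, 0, 0], [0, 0, 0.004, 0, 0, 0], [0, 0, 0.006, 0, 0, 0], [0, 0, 0.006, 0, 0, 0], [0, 0, 0.006, 0, 0, 0], [0, 0, 0.006, 0, 0, 0]]
  ]
}}

```text
clock: 10.97
tool_pos: [0.5036, -0.1712, 0.1603]
orientation: [-179.8, 0.0, -92.3]
force: [0.2, 0.3, 0.4]
opening: 0.0006
gripper_force: 0.0
```

To row units: 0.2 cm / 50 = 0.004, 0.1 cm / 50 = 0.002.

{"name": "send_rows", "arguments": {
  "plan": [
    [[0, 0, 0.002, 0, 0, 0], [0, 0, 0.004, 0, 0, 0], [0, 0, 0.004, 0, 0, 0], [0, 0, 0.004, 0, 0, 0]]
  ]
}}

```text
clock: 11.3
tool_pos: [0.5038, -0.1712, 0.1584]
orientation: [-179.8, 0.0, -92.3]
force: [0.5, 1.0, 1.7]
opening: 0.0002
gripper_force: 0.9
```

To row units: 0.2 cm / 50 = 0.004, 0.1 cm / 50 = 0.002.

{"name": "send_rows", "arguments": {
  "plan": [
    [[0, 0, 0.002, 0, 0, 0], [0, 0, 0.004, 0, 0, 0], [0, 0, 0.004, 0, 0, 0], [0, 0, 0.004, 0, 0, 0]]
  ]
}}

```text
clock: 11.63
tool_pos: [0.5038, -0.1712, 0.1564]
orientation: [-179.8, 0.0, -92.3]
force: [-0.3, 0.8, 3.6]
opening: 0.0006
gripper_force: 1.7
```

To row units: 0.15 cm / 50 = 0.003, 0.1 cm / 50 = 0.002.

{"name": "send_rows", "arguments": {
  "plan": [
    [[0, 0, 0.002, 0, 0, 0], [0, 0, 0.003, 0, 0, 0], [0, 0, 0.003, 0, 0, 0], [0, 0, 0.003, 0, 0, 0]]
  ]
}}

```text
clock: 11.97
tool_pos: [0.5045, -0.1712, 0.1557]
orientation: [-179.7, 0.0, -92.3]
force: [-1.3, 1.0, 9.3]
opening: 0.0008
gripper_force: 4.3
```

The key has bottomed out at about 9 N. I'll hold it there.

To row units: 0.02 cm / 50 = 0.0004.

{"name": "send_rows", "arguments": {
  "plan": [
    [[0, 0, 0.0004, 0, 0, 0], [0, 0, 0.0004, 0, 0, 0], [0, 0, 0.0004, 0, 0, 0], [0, 0, 0.0004, 0, 0, 0], [0, 0, 0.0004, 0, 0, 0], [0, 0, 0.0004, 0, 0, 0], [0, 0, 0.0004, 0, 0, 0], [0, 0, 0.0004, 0, 0, 0]]
  ]
}}

```text
clock: 12.63
tool_pos: [0.5047, -0.1712, 0.1557]
orientation: [-179.7, 0.0, -92.3]
force: [-0.8, 1.6, 9.5]
opening: 0.0004
gripper_force: 4.8
```

{"name": "send_rows", "arguments": {
  "plan": [
    [[0, 0, 0, 0, 0, 0], [0, 0, 0, 0, 0, 0], [0, 0, 0, 0, 0, 0], [0, 0, 0, 0, 0, 0], [0, 0, 0, 0, 0, 0], [0, 0, 0, 0, 0, 0], [0, 0, 0, 0, 0, 0], [0, 0, 0, 0, 0, 0]]
  ]
}}

```text
clock: 13.3
tool_pos: [0.5047, -0.1712, 0.1557]
orientation: [-179.7, 0.0, -92.3]
force: [-0.3, 0.9, 9.2]
opening: 0.0003
gripper_force: 4.8
```

```bash
python3 - <<'E'
from h import *
from plant import ctrl
import cv2
o=ctrl.get_obs();print(o["tool_pos"],o["force"])
s=ctrl.snapshot("scene")
cv2.imwrite("pics/end.png",cv2.convertScaleAbs(cv2.resize(s["img"][80:260,140:380,::-1],(800,600),interpolation=cv2.INTER_CUBIC),alpha=1.3))
E
```

```text
[ 0.50466963 -0.17122436  0.15570714] [-0.31526927  0.9251724   9.16297255]
```

View pics/end.png

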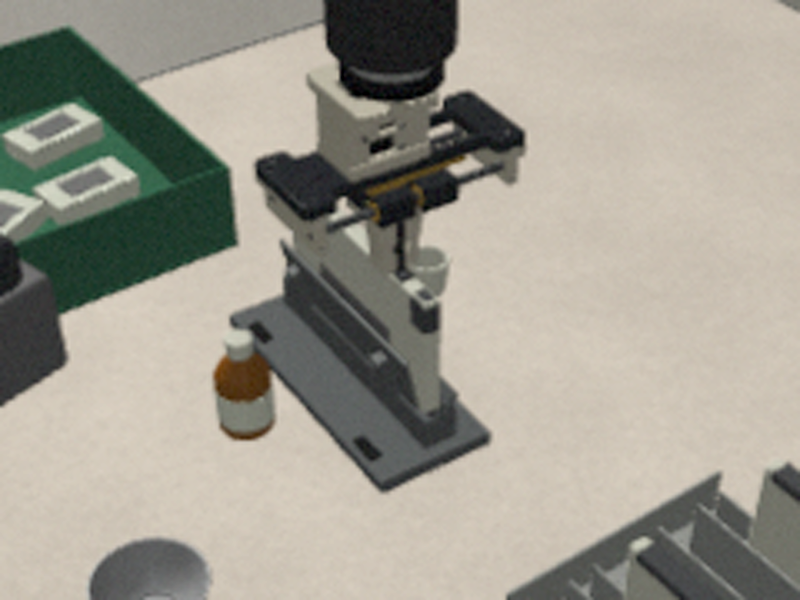

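The picture shows the tablet upright in the dock at about (390, 310), with the shut fingers on its key at (400, 275). The bottle, cup and handhelds haven't moved.

```bash
python3 -c "
from plant import ctrl
print(ctrl.close_job())"
```

```text
the job is handed in; nothing more can be done
None
```

The tablet stands upright in the desk dock, let go of and then held by its power key, which the shut fingers press fully in at about 9 N; I handed the job in at about 13 s, and the judge returned no verdict.

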